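Trip the pawl of a spring swing clamp and ease its arm onto a pipe offcut

ROBOT

A 6-joint arm with a two-finger parallel gripper is mounted at the origin on a cart in front of the work surface, level with it; the furniture and walls round the work are solid. World frame = base frame: x ahead of the robot, y to its left, z up, the work surface at z = 0. Lengths are in mm, angles in rad, forces in N, time in s.
With the tool pointing down it reaches from about 325 to 875 mm from the base axis. Payload 4.4 kg.
Tool frame: the origin (TCP) lies midway between the tips of the shut fingers; the grasp point (between the pads) lies bot.pinch_z behind it (bot.pinch_z is the distance from the TCP to the grasp point, in mm); z points along the fingers, y is the line along which they close (so a half turn about z gives the same grasp; the last joint's range is limited). The gripper opens to 85 mm and grips with 20 to 120 N. Pads are 22 mm wide; open, the fingers measure 114 mm over their backs; the gripper's body (76 mm by 85 mm) begins 54 mm behind the grasp point. The pads swing forward as they close: fully open they stand 13 mm farther back than shut.
Start: joints at [1.054, 0.207, 1.542, -0, 1.393, -0.15], TCP at [205.685, 536.955, 231.282] pointing down, gripper open.
Joint ranges: [-2.73, 2.73], [-0.86, 2.22], [0.23, 2.46], [-1.11, 4.25], [0.08, 2.63], [-2.82, 2.82]. Speed limits (rad/s): [2.79, 2.79, 3.14, 3.14, 3.14, 3.14].

INTERFACE

Orientations are given as a unit quaternion [w, x, y, z].
In Python, from station import status, snapshot, camera_model, bot gives the robot as it stands.
- The arm moves only by the tool step_arm, never from a script. Its argument "motion" is text: rows parted by semicolons, each of 5 numbers parted by spaces: the shift along the tool's x, y, z in mm, then the turn about the tool's z in rad, then the opening in per cent of the stroke, from 0 (shut) to 100 (fully open). A call has 1 to 12 rows; each row shifts and turns the commanded pose from where the row before left it, along the tool's axes as they then stand; what a row does not reach is not made up. A row lasts 1/10 s, in which the tool goes at most 50 mm and 8.59 degrees, less where a joint would pass 70% of its speed; a pose out of reach is approached as far as the arm can. A call with a gripper value outside its range is refused whole. The fingers move at their own pace and stop on an object; the grip force is fixed at half the most. Time passes only in rows, so rows that do not move let the fingers close. It gives the time, the measured TCP pose, the force, the opening and the grip force at its end, in the units of the state.
- status.read_state(): the state, without advancing time (a new reading comes with each control period).
- snapshot(name): name is "side" or "top"; returns (picture, depth): 400x640x3 uint8, red, green, blue; 400x640 float32, mm along the optical axis (not along the pixel's ray), 0 where there is no reading.
- camera_model(name): a dict with "fx", "fy", "cx", "cy" (pixels), "pose" (4x4, takes a point from camera to world coordinates). Camera axes: x right, y down, z forward; pixel columns grow to the right and rows downward; lengths in mm; the calibration is good to about 2 mm. A picture is of the moment at which its call begins. camera_model takes no time and is no camera call.
- bot.hand_in(): hands the job in; it is judged then, once.
The state is a dict: "t": time; "joint_pos": joint angles; "joint_vel": joint speeds; "tau": joint torques, N m; "position": TCP position; "ee_rot": TCP orientation; "force": force on the tool from outside, world axes, zero at the start; "torque": the same for the moment, N m; "width": opening from 0.0 (shut) to 1.0 (fully open); "grasp_force": force on a finger pad.
Only numpy, scipy, OpenCV 4.12 (cv2) and the standard library are available. Lean on these libraries where they do the work, as an engineer would, in place of code of your own. Each camera call takes 0.05 s, during which the arm holds its last target. There are 200 camera calls.

TASK

The spring clamp is wound up and held by its pawl. Throw the trip lever over to its release side, take the spring's pull on the crank so that the pawl jumps off the ratchet wheel, and ease the crank back slowly, never letting it fly, until the spring alone gently holds the upright piece of pipe in the vee rest. Do not press with the crank; leave the trip lever thrown and other things alone.

Things in the scene. Friction and masses are not known exactly. Their poses are not given: they have to be found in the camera images.
- bed: Fixed painted bed plate, 12 mm thick. Origin on the drum's upright axis at bench height; z up. In its frame +y points from the drum to the pipe and vee rest, -x roughly to the robot. On it a round spring housing (100 mm across); above that the drum: 15-tooth ratchet wheel (82 mm across, z = 43 to 55 mm), crank arm and swing arm.
- drum (a joint): Drum angle, rad; positive = wound on (anticlockwise from above), range -1.75 to 0.75; starts near 0, held by a tooth (pitch 0.419). Spring pull clockwise 0.57 to 0.72 N m (7 to 9 N at the crank grip), drag 0.03 N m + 0.1 N m per rad/s. Crank grip at -5 degrees + this angle, swing arm at 175 degrees + this angle from the bed's x axis. Let go with the pawl off it flies back (over 1.5 rad/s).
- grip_mid (a point): Middle of the upright wooden crank grip, 24 mm across, 46 mm long (top 20 mm above this point, lower end 26 mm below), 100 mm above the bench and 78 mm from the drum axis; it spins freely on its pin. The crank arm under it ends 73 mm above the bench. It moves in a level circle about the drum axis.
- trip (a joint): Trip lever angle, rad: 0 = hold side (start), 0.75 = thrown fully over to the release side (hard stop); positive is clockwise from above. Friction of 0.14 N m (about 3 to 4 N at its post) keeps it where it is put. Thrown means above 0.55.
- trip_post (a point): On the trip lever's upright steel post, 14 mm across: 88 mm above the bench, 18 mm below the post's top; the lever arm under it ends 64 mm above the bench. The post is 52 mm from the lever's pin, which stands at x = -44, y = -42 mm in the bed's frame. From the pin it points to 262 degrees from the bed's x axis at joint 0 and turns clockwise by the joint value.
- pawl (a joint): Angle of the pawl against the trip lever, rad, on the same pin; a spring draws it to -0.3. At the start about 0, in the wheel. The drum's load traps it under its tooth even when the lever is thrown (it reads minus the lever's angle); winding the drum on by 0.05 to 0.12 rad unloads it and it jumps clear of the wheel, to about -0.3. Free: above -0.4 with the lever thrown.
- swing_arm: Dark, slightly springy steel arm on the drum (80 N m per rad); origin on the drum axis at bench height, x along the arm. At its outer end, 105 mm out, a nose hangs down; its foot pad, 22 mm along and 14 mm across the arm, 19 to 27 mm above the bench, swings clockwise against the pipe.
- pipe: Loose upright piece of painted pipe, 34 mm across, 52 mm tall, 0.1 to 0.21 kg; origin at the centre of its foot, on the bed plate. It stands 3 to 40 mm short of a fixed steel vee rest (46 mm tall) whose place on the bed differs. The swing arm first slides it into the vee (under 3 N; at most 0.4 rad/s), then bears on it with 5 N by spring alone: the crank goes slack. Over 10 N is too much.
- wedge: Bystander: dark steel wedge, 26 x 95 x 22 mm, lying on the bench; origin at the centre of its underside.
- block: Bystander: ground steel block, 50 x 75 x 25 mm, lying on the bench; origin at the centre of its underside.
- chisel: Bystander: cold chisel, 180 mm long, 16 mm thick, lying on the bench; origin at the centre of its underside.

How it is judged (in metres and radians):
On the way, in this order (a step that is already met when the one before it is completed fails the run):
1. the trip lever is thrown over to its release side (value of joint trip above 0.55 rad), for 0.1 s.
2. the drum is wound on a little, so that the pawl jumps off the wheel (value of joint trip above 0.55 rad and value of joint pawl above -0.4 rad), for 0.1 s.
At the end, for the whole second after the job is handed in: The trip lever is still thrown (above 0.55 rad) with the pawl clear, the drum is at rest, and the swing arm bears with more than 3 N on the pipe, which stands upright (within 0.08 rad) and no more than 55 mm from where it stood, in the vee rest (all of step 2 and contact force between swing_arm and pipe above 3 N and angle between pipe's own z axis and vertical below 0.08 rad and distance of pipe from where it was at the start of the episode below 0.055 m and velocity of joint drum between -0.05 and 0.05 rad/s); the robot touches nothing.
It fails at once if the swing arm ran against the pipe faster than 0.4 rad/s instead of being eased (contact force between swing_arm and pipe above 0.5 N and velocity of joint drum below -0.4 rad/s).
It fails at once if the drum flew back faster than 1.5 rad/s (velocity of joint drum below -1.5 rad/s).
It fails at once if the swing arm struck or pressed the pipe with more than 10 N (contact force between swing_arm and pipe above 10 N).
It fails at once if the pipe was tipped (angle between pipe's own z axis and vertical above 0.3 rad).
It fails at once if a bystander (wedge, block or chisel) was moved more than 20 mm (distance of any of wedge, block, chisel from where it was at the start of the episode above 0.02 m).
It also fails if it takes over 72 s, if anything falls off the work surface, if the arm or the gripper's body presses on something with over 40 N, if the wrist force passes 120 N, or if a joint passes its speed limit or range.

## Working session

There is one attempt and no reset: what is moved stays moved. The work goes in short steps, Python scripts to look and compute and a tool call to move; the robot and the scene stay as the last step left them, time stands still between calls to the robot, and variables do not carry over. Pictures are saved under pics/ and viewed, at most 10 in all, crops included, and the job is handed in when it is done.

Besides the shell and the picture viewer there is one more tool, called as name(argument=value, ...) on one line, values as JSON. step_arm: Moves the arm, as the interface text tells. Its arguments: {"type":"object","properties":{"motion":{"type":"string"}},"required":["motion"]}

```bash
mkdir -p pics; python3 - <<'E'
from station import status,snapshot,camera_model,bot
import cv2,numpy as np
for n in("top","side"):
    p,d=snapshot(n); np.savez(f"{n}0.npz",p=p,d=d)
    cv2.imwrite(f"pics/{n}0.png",p[:,:,::-1]); m=camera_model(n); print(n,m)
s=status.read_state();print(s,bot.pinch_z)
E
```

```text
top {'fx': 444.5634249999767, 'fy': 444.5634249999767, 'cx': 312.52070499879255, 'cy': 205.13940566849928, 'pose': array([[ 2.10957857e-02, -9.91912705e-01,  1.25156513e-01,
         3.64319991e+02],
       [-9.99775224e-01, -2.11945056e-02,  5.42876146e-04,
         1.04993301e+02],
       [ 2.11414467e-03, -1.25139833e-01, -9.92136862e-01,
         1.27369826e+03],
       [ 0.00000000e+00,  0.00000000e+00,  0.00000000e+00,
         1.00000000e+00]])}
side {'fx': 391.52382414005166, 'fy': 391.52382414005166, 'cx': 318.73467822205777, 'cy': 200.85425412527547, 'pose': array([[ 8.67601960e-01, -2.77927665e-01,  4.12338515e-01,
         2.16903472e+01],
       [-4.96844607e-01, -5.18374318e-01,  6.96012574e-01,
        -6.81257102e+02],
       [ 2.03045472e-02, -8.08730041e-01, -5.87829436e-01,
         7.56495163e+02],
       [ 0.00000000e+00,  0.00000000e+00,  0.00000000e+00,
         1.00000000e+00]])}
{'t': 0.1, 'joint_pos': array([ 1.05448365e+00,  2.07360506e-01,  1.54283351e+00, -3.63161728e-06,
        1.39350480e+00, -1.50500505e-01]), 'joint_vel': array([-3.61913540e-04, -2.02732782e-03, -4.37044117e-03, -5.12383232e-04,
        7.40865581e-05, -4.50024562e-04]), 'tau': array([-5.01625036e-04, -3.84094477e+01, -2.92547697e+01, -3.13099063e-04,
        4.88752223e-03,  1.18356516e-05]), 'position': array([205.34723817, 536.33903223, 230.21664142]), 'ee_rot': array([-3.42947479e-04,  1.81887531e-01,  9.83318777e-01, -9.95677699e-04]), 'force': array([ 0.38914789,  0.31666981, -0.34645826]), 'torque': array([ 0.01579344,  0.01437094, -0.00179563]), 'grasp_force': 0.0, 'width': 1.000924425623341} 18.700000000000003
```

View pics/top0.png

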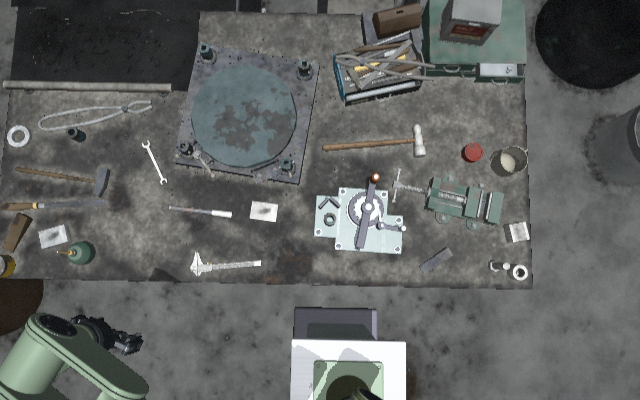

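View pics/side0.png

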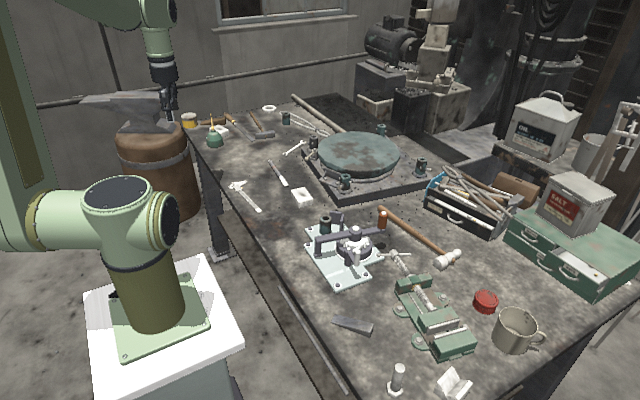

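The top picture shows the device at about (365,210): the crank grip is orange at (376,177), the drum hub at (368,208), the swing arm end at (361,247), the trip post near (402,228) and the pipe and vee at (328,210). The side picture shows it at about (345,245). I'll enlarge both.

```bash
cat > h.py <<'E'
import numpy as np
from station import camera_model
def ray(n,u,v):
    m=camera_model(n);P=np.array(m["pose"]);d=P[:3,:3]@[(u-m["cx"])/m["fx"],(v-m["cy"])/m["fy"],1];return P[:3,3],d
def onz(n,u,v,z):
    o,d=ray(n,u,v);return o+d*(z-o[2])/d[2]
def proj(n,p):
    m=camera_model(n);P=np.array(m["pose"]);c=P[:3,:3].T@(np.array(p)-P[:3,3]);return np.round([m["fx"]*c[0]/c[2]+m["cx"],m["fy"]*c[1]/c[2]+m["cy"]],1)
E
python3 - <<'E'
import cv2,numpy as np
from h import *
a=np.load("top0.npz")["p"][165:265,305:425,::-1]
b=np.load("side0.npz")["p"][195:295,295:415,::-1]
im=np.vstack([cv2.resize(a,None,fx=6,fy=6,interpolation=cv2.INTER_CUBIC)])
cv2.imwrite("pics/tc.png",im)
cv2.imwrite("pics/sc.png",cv2.resize(b,None,fx=6,fy=6,interpolation=cv2.INTER_CUBIC))
p=np.load("top0.npz")["p"]; h=cv2.cvtColor(p,cv2.COLOR_RGB2HSV)
print("grip top hue",h[174:182,372:381,0],h[174:182,372:381,1])
E
```

```text
grip top hue [[ 10  11   9   8  11  10  11  11   0]
 [ 11  10  20  90  90  90  11  11  12]
 [ 11  11  90  90  90   0  12  10  11]
 [ 11  10 100  90  90  90  11  11  13]
 [ 10  11  10  15  90   9  11  11   6]
 [ 12  11  11  10  12  11  11  12   0]
 [ 10  10  11  11  12  11  10  18  15]
 [  8  14  10  11  11   9   0  30  75]] [[117 149  72  18  12  38 139  75   0]
 [145 144   3   1   1   1  70 135  18]
 [143 124   1   1   1   0  53 143  48]
 [149 134   3   1   1   1  94 151  55]
 [143 157  34   2   1  18 139 146  17]
 [150 152 152 101  83 148 152  99   9]
 [130 145 154 151 154 147 130  17   6]
 [159 155 121 150 149 108  34   3   6]]
```

View pics/tc.png

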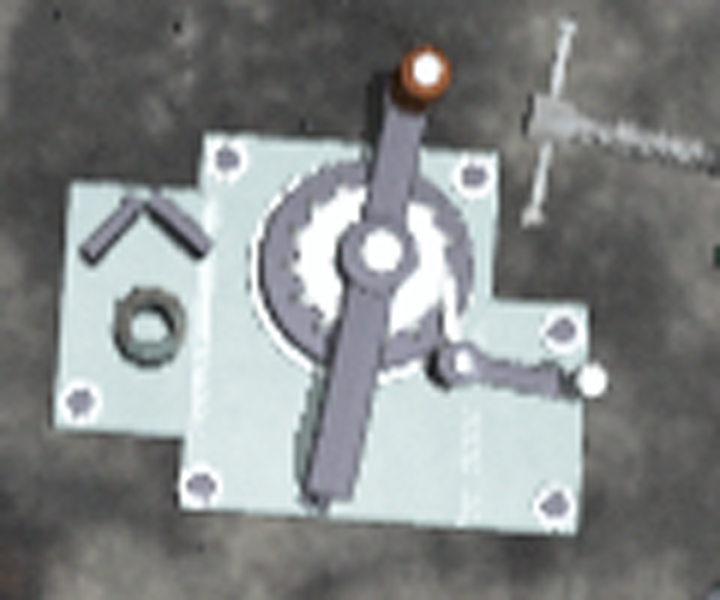

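View pics/sc.png

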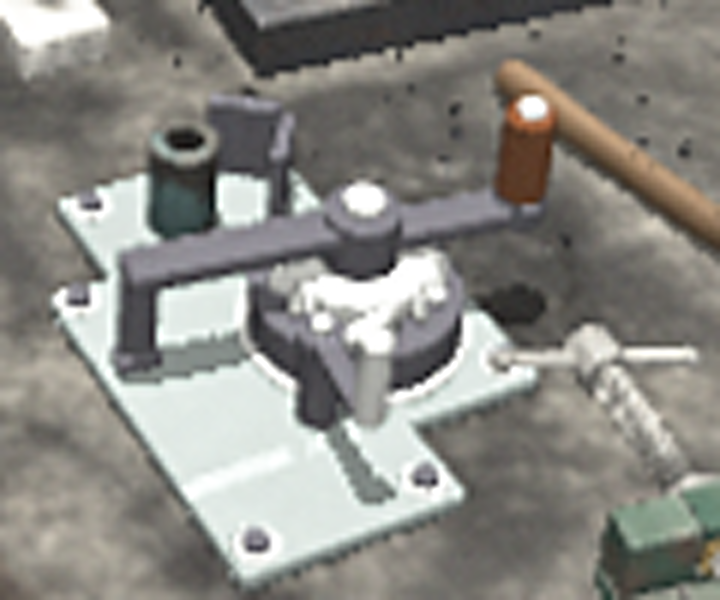

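```bash
python3 - <<'E'
from h import *
np.set_printoptions(precision=1,suppress=True)
T=lambda x,y:(305+x/6-.4,165+y/6-.4); S=lambda x,y:(295+x/6-.4,195+y/6-.4)
def tri(t,s):
    o1,d1=ray("top",*t);o2,d2=ray("side",*s);A=np.c_[d1,-d2];k=np.linalg.lstsq(A,o2-o1,rcond=None)[0];a,b=o1+k[0]*d1,o2+k[1]*d2;return (a+b)/2,np.linalg.norm(a-b)
for n,t,s,z in(("grip",(427,70),(532,107),120),("post",(592,380),(377,338),106),("hub",(382,250),(364,197),82),("pipe",(150,325),(185,140),64)):
    print(n,onz("top",*T(*t),z),onz("side",*S(*s),z),tri(T(*t),S(*s)))
g=onz("top",*T(427,70),120);p=onz("top",*T(592,380),106);pi=onz("top",*T(150,325),64)
hb=onz("top",*T(382,250),85)
bed=np.array([[77.7,-6.8],[-51.2,-93.5],[0,0]]);W=np.array([g[:2],p[:2],hb[:2]])
bc,wc=bed.mean(0),W.mean(0);H=(bed-bc).T@(W-wc);U,_,V=np.linalg.svd(H);R=V.T@U.T;t=wc-R@bc
print("R",R,"t",t,"yaw",np.arctan2(R[1,0],R[0,0]),"res",W-(bed@R.T+t))
Q=lambda x,y:R@[x,y]+t
print("post",Q(-51.2,-93.5),"pin",Q(-44,-42),"pipe bed",R.T@(pi[:2]-t))
for x,y in((92,258),(207,250),(145,195)): print("vee",R.T@(onz("top",*T(x,y),58)[:2]-t))
for n,v in(("wedge",(437,259)),):print(n,onz("top",*v,22))
E
```

```text
grip [590.2 -59.6 120. ] [594.1 -54.8 120. ] (array([589.6, -59.1, 124.5]), np.float64(0.7672357129197588))
post [ 456.3 -134.4  106. ] [ 458.2 -133.3  106. ] (array([ 456.7, -134.4,  107.5]), np.float64(1.1399532647625281))
hub [514.8 -45.   82. ] [521.  -34.5  82. ] (array([513.7, -43.8,  91.8]), np.float64(0.26127337822430796))
pipe [480.4  58.2  64. ] [483.2  58.1  64. ] (array([481.5,  57.7,  64.8]), np.float64(2.551672999262999))
R [[ 1.   0.1]
 [-0.1  1. ]] t [514.3 -45.5] yaw -0.08373812441840375 res [[-1.  -0.8]
 [ 0.8 -0. ]
 [ 0.1  0.9]]
post [ 455.4 -134.4] pin [466.9 -83.6] pipe bed [-42.4 100.5]
vee [-13.9 129.9]
vee [-4.7 77.7]
vee [ 17.7 108.6]
wedge [ 377.9 -245.6   22. ]
```

```bash
cat > go.py <<'E'
import sys; from h import *; from station import status
from scipy.spatial.transform import Rotation as Ro
# go.py x y z heading_deg(of tool y): shift in present tool axes, and turn about tool z
def show(x,y,z,hd):
    s=status.read_state();q=s["ee_rot"];R=Ro.from_quat([q[1],q[2],q[3],q[0]]).as_matrix()
    h=np.arctan2(R[1,1],R[0,1]);d=R.T@(np.array([x,y,z])-s["position"])
    print("shift",np.round(d,1),"turn",round(float((h-np.radians(hd)+np.pi)%(2*np.pi)-np.pi),3),"h",round(np.degrees(h),1),"pos",np.round(s["position"],1),"F",np.round(s["force"],1),"j",np.round(s["joint_pos"],2),"w",round(s["width"],2),"t",s["t"])
if __name__=="__main__": show(*map(float,sys.argv[1:5]))
E
python3 go.py 456 -134.4 230 -35
```

```text
shift [-474.  -536.7    1.2] turn 1.816 h 69.0 pos [205.3 536.3 230.2] F [ 0.4  0.3 -0.3] j [ 1.05  0.21  1.54 -0.    1.39 -0.15] w 1.0 t 0.1
```

step_arm(motion="-33 -36 0 0 100;-33 -36 0 0 100;-33 -36 0 0 100;-33 -36 0 0 100;-33 -36 0 0 100;-33 -36 0 0 100;-33 -36 0 0 100;-33 -36 0 0 100;-33 -36 0 0 100;-33 -36 0 0 100;-33 -36 0 0 100;-33 -36 0 0 45")

```text
t: 1.3
position: [421.0, -10.1, 231.1]
ee_rot: [0.0, 0.182, 0.983, 0.0]
force: [-0.1, 0.1, -0.5]
width: 0.854
grasp_force: 0.0
```

step_arm(motion="0 0 0 0.148 45;0 0 0 0.148 45;0 0 0 0.148 45;0 0 0 0.148 45;0 0 0 0.148 45;0 0 0 0.148 45;0 0 0 0.148 45;0 0 0 0.148 45;0 0 0 0.148 45;0 0 0 0.148 45;0 0 0 0.148 45;0 0 0 0.148 45")

```text
t: 2.5
position: [420.5, -8.0, 230.8]
ee_rot: [-0.0, 0.879, 0.477, -0.0]
force: [0.5, -0.5, -0.8]
width: 0.449
grasp_force: 0.0
```

```bash
python3 go.py 456 -134.4 150 -35
```

```text
shift [-86.5  98.8  80.7] turn 0.034 h -33.1 pos [420.5  -8.  230.8] F [ 0.5 -0.5 -0.8] j [-0.23 -0.13  1.9  -0.    1.38  0.35] w 0.45 t 2.5
```

step_arm(motion="-22 25 10 0.034 45;-22 25 15 0 45;-22 25 20 0 45;-20.5 23.8 35.7 0 45;0 0 0 0 45;0 0 0 0 45")

```text
t: 3.1
position: [453.0, -135.0, 149.1]
ee_rot: [-0.002, 0.886, 0.464, -0.001]
force: [-0.9, 0.2, 1.2]
width: 0.45
grasp_force: 0.0
```

```bash
python3 go.py 456 -134.4 72 -35; python3 - <<'E'
from station import snapshot
import cv2
from h import *
p,d=snapshot("side");p2,_=snapshot("top")
a=cv2.resize(p[150:300,280:430,::-1],(560,560));b=cv2.resize(p2[165:265,335:435,::-1],(560,560))[:, :240]
cv2.imwrite("pics/s1.png",np.hstack([a,b]))
E
```

```text
shift [ 2.2  2.5 77.1] turn 0.004 h -34.8 pos [ 453.  -135.   149.1] F [-0.9  0.2  1.2] j [-0.47  0.08  1.87  0.    1.2   0.13] w 0.45 t 3.1
```

View pics/s1.png

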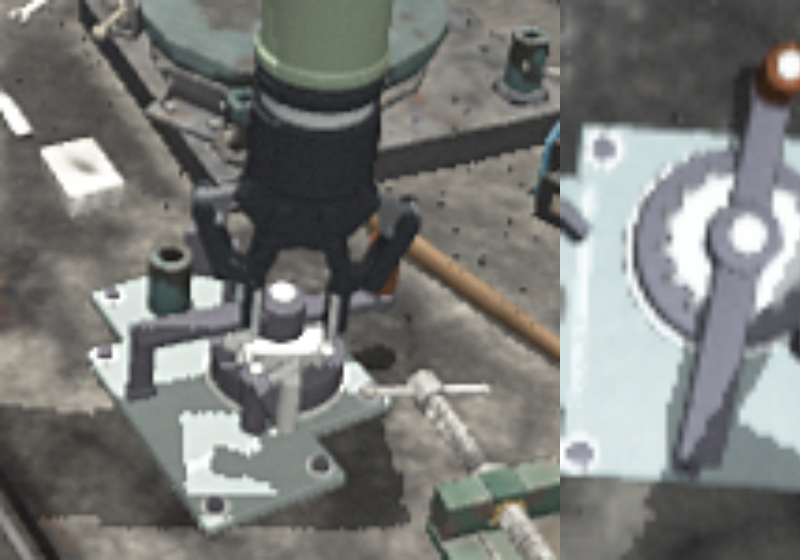

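The side crop shows the two fingers at about (250,310) and (335,310), above and either side of the post at (287,390). I can go down.

step_arm(motion="1 1 20 0 45;1 1 20 0 45;0 0 15 0 45;0 0 12 0 45;0 0 8 0 45;0 0 0 0 45")

```text
t: 3.8
position: [456.6, -134.0, 75.3]
ee_rot: [-0.0, 0.885, 0.465, -0.0]
force: [-0.6, 0.7, -0.0]
width: 0.456
grasp_force: 0.0
```

```bash
python3 go.py 456 -134.4 72 -35
```

```text
shift [-0.6 -0.3  3.3] turn 0.007 h -34.6 pos [ 456.6 -134.    75.3] F [-0.6  0.7 -0. ] j [-0.47  0.2   1.92  0.    1.03  0.14] w 0.46 t 3.8
```

step_arm(motion="-0.5 -5 0 0 45;-0.5 -5 0 0 45;-0.5 -5 0 0 45;-0.5 -5 0 0 45;0 -5 0 0 45;0 -5 0 0 45;0 -4 0 0 45;0 -3 0 0 45;1 -3 0 0 45;0 0 0 0 45")

```text
t: 4.8
position: [423.3, -112.2, 75.7]
ee_rot: [-0.0, 0.886, 0.464, 0.0]
force: [2.2, -2.1, 2.3]
width: 0.451
grasp_force: 1.2
```

step_arm(motion="0.5 -2 0 0 45;0 -2 0 0 45;0 -1 0 0 45;0 0 0 0 45")

```text
t: 5.2
position: [419.6, -109.2, 75.6]
ee_rot: [-0.0, 0.886, 0.464, 0.0]
force: [2.1, -2.4, 1.8]
width: 0.446
grasp_force: 1.3
```

step_arm(motion="0.3 -1.5 0 0 45;0.3 -1.5 0 0 45;0 -1 0 0 45;0 0 0 0 45")

```text
t: 5.6
position: [416.6, -106.5, 75.6]
ee_rot: [-0.0, 0.886, 0.464, 0.0]
force: [2.8, -1.1, 1.4]
width: 0.453
grasp_force: 1.5
```

step_arm(motion="0 -1 0 0 45;0 -1 0 0 45;0 0 0 0 45")

```text
t: 5.9
position: [415.5, -105.4, 75.6]
ee_rot: [0.0, 0.886, 0.464, 0.001]
force: [4.9, -1.4, -0.7]
width: 0.455
grasp_force: 2.3
```

step_arm(motion="0 -1 0 0 45;0 4 0 0 45;0 5 0 0 45;0 4 0 0 45;0 0 -15 0 45;0 0 -25 0 45;0 0 -30 0 65;0 0 -20 0 65;30 0 0 -0.148 65;30 0 0 -0.148 65;30 0 0 -0.148 65;0 0 0 -0.148 65")

```text
t: 7.1
position: [464.3, -29.4, 165.2]
ee_rot: [-0.001, 0.708, 0.706, 0.0]
force: [-0.6, -0.7, -0.5]
width: 0.652
grasp_force: 0.0
```

step_arm(motion="0 0 0 -0.148 65;0 0 0 -0.148 65;0 0 0 -0.148 65;0 0 0 -0.148 65;0 0 0 -0.148 65;0 0 0 -0.148 65;0 0 0 -0.148 65;0 0 0 -0.148 65;0 0 0 -0.148 65;0 0 0 -0.148 65;0 0 0 0 65;0 0 0 0 65")

```text
t: 8.3
position: [463.8, -32.1, 165.2]
ee_rot: [-0.001, 0.053, 0.999, 0.0]
force: [-0.2, 1.0, -0.3]
width: 0.645
grasp_force: 0.0
```

```bash
python3 go.py 590 -59.5 160 80; python3 - <<'E'
from station import snapshot
import cv2
from h import *
p,d=snapshot("side");p2,_=snapshot("top")
np.savez("one.npz",p=p,p2=p2)
a=cv2.resize(p[195:295,295:395,::-1],(400,400));b=cv2.resize(p2[165:265,325:425,::-1],(400,400))
cv2.imwrite("pics/s2.png",np.hstack([a,b]))
E
```

```text
shift [-128.4  -13.8    5. ] turn 0.068 h 83.9 pos [463.8 -32.1 165.2] F [-0.2  1.  -0.3] j [-0.26  0.04  1.87  0.    1.23 -1.72] w 0.64 t 8.3
```

View pics/s2.png

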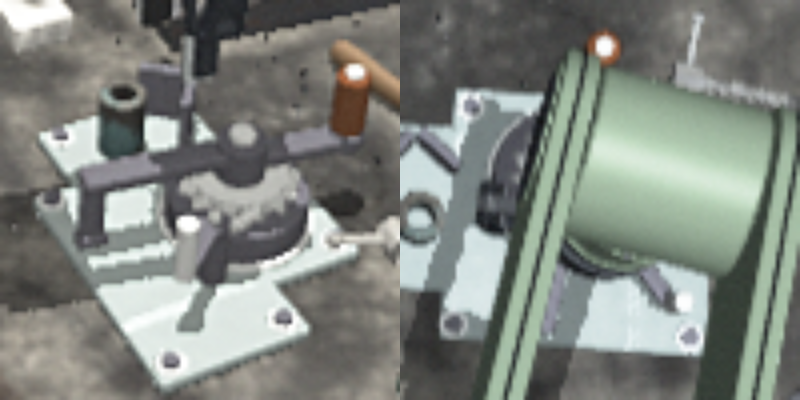

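step_arm(motion="-30 -4 0 0.068 65;-32 -4 0 0 65;-33 -4 0 0 65;-25 -4 0 0 65;0 0 0 0 65;0 0 0 0 65")

```text
t: 9.0
position: [580.0, -66.4, 165.0]
ee_rot: [-0.001, 0.086, 0.996, 0.0]
force: [-0.2, -0.0, -0.0]
width: 0.656
grasp_force: 0.0
```

```bash
python3 go.py 590 -59.5 82 80; python3 - <<'E'
from h import *
for p in (onz("top",395.4,240.1,106),onz("side",295+188/4-.4,195+226/4-2,106)):
    d=p[:2]-[466.9,-83.6];print(p,262-4.8-np.degrees(np.arctan2(d[1],d[0]))%360,np.hypot(*d))
E
```

```text
shift [-8.9  8.6 83. ] turn 0.002 h 80.1 pos [580.  -66.4 165. ] F [-0.2 -0.  -0. ] j [-0.26  0.29  1.59  0.    1.27 -1.66] w 0.66 t 9.0
[ 423.87761441 -113.61612057  106.        ] 42.29705407588273 52.45848983940205
[ 427.32363646 -110.79151134  106.        ] 42.70842723983861 48.01735977530413
```

step_arm(motion="-5 5 0 0 65;-4 3.5 10 0 65;0 0 20 0 65;0 0 20 0 65;0 0 18 0 65;0 0 12 0 65;0 0 3 0 65;0 0 0 0 65")

```text
t: 9.8
position: [590.3, -59.4, 82.1]
ee_rot: [-0.0, 0.086, 0.996, 0.0]
force: [0.2, -0.2, 0.0]
width: 0.647
grasp_force: 0.0
```

```bash
python3 go.py 590 -59.5 82 80
```

```text
shift [ 0.3 -0.2  0.1] turn 0.003 h 80.2 pos [590.3 -59.4  82.1] F [ 0.2 -0.2  0. ] j [-0.25  0.4   1.62  0.    1.12 -1.65] w 0.65 t 9.8
```

step_arm(motion="0 4 0 0 65;0 4 0 0 65;0 3 0 0 65;0 2 0 0 65;0 1 0 0 65;0 1 0 0 65;0 1 0 0 65;0 1 0 0 65;0 0 0 0 65")

```text
t: 10.7
position: [593.5, -42.8, 82.5]
ee_rot: [-0.0, 0.086, 0.996, 0.0]
force: [-0.1, 0.1, -0.3]
width: 0.654
grasp_force: 0.0
```

step_arm(motion="0 1 0 0 65;0 1 0 0 65;0 0 0 0 65")

```text
t: 11.0
position: [593.9, -41.3, 82.6]
ee_rot: [-0.0, 0.086, 0.996, -0.0]
force: [-0.4, -2.0, -0.0]
width: 0.652
grasp_force: 0.8
```

step_arm(motion="0 1 0 0 65;0 1 0 0 65;0 0 0 0 65")

```text
t: 11.3
position: [594.1, -40.0, 82.6]
ee_rot: [-0.0, 0.086, 0.996, -0.001]
force: [-1.3, -4.6, 0.4]
width: 0.653
grasp_force: 2.5
```

step_arm(motion="0 1 0 0 65;0 1 0 0 65;0 1 0 0 65;0 1 0 0 65;0 0 0 0 65")

```text
t: 11.8
position: [594.6, -37.4, 82.5]
ee_rot: [-0.0, 0.086, 0.996, -0.002]
force: [-1.4, -8.5, 0.0]
width: 0.649
grasp_force: 4.2
```

step_arm(motion="0 1 0 0 65;0 1 0 0 65;0 1 0 0 65;0 1 0 0 65;0 1 0 0 65;0 0 0 0 65")

```text
t: 12.4
position: [595.4, -32.7, 82.5]
ee_rot: [-0.0, 0.086, 0.996, -0.002]
force: [-1.2, -9.8, -0.8]
width: 0.649
grasp_force: 4.6
```

step_arm(motion="0 1 0 0 65;0 1 0 0 65;0 1 0 0 65;0 0 0 0 65;0 0 0 0 65")

```text
t: 12.9
position: [595.9, -29.8, 82.6]
ee_rot: [-0.0, 0.086, 0.996, -0.002]
force: [-2.6, -9.3, -0.7]
width: 0.652
grasp_force: 4.6
```

```bash
python3 go.py 590 -59.5 82 80; python3 - <<'E'
from station import snapshot
import cv2
from h import *
p,d=snapshot("side");p2,_=snapshot("top")
a=cv2.resize(p[185:285,295:395,::-1],(500,500))
b=cv2.resize(p2[165:265,325:385,::-1],(300,500))
cv2.imwrite("pics/s3.png",np.hstack([a,b]))
E
```

```text
shift [  0.8 -30.3   0.7] turn 0.003 h 80.2 pos [595.9 -29.8  82.6] F [-2.6 -9.3 -0.7] j [-0.19  0.41  1.61 -0.    1.12 -1.59] w 0.65 t 12.9
```

View pics/s3.png

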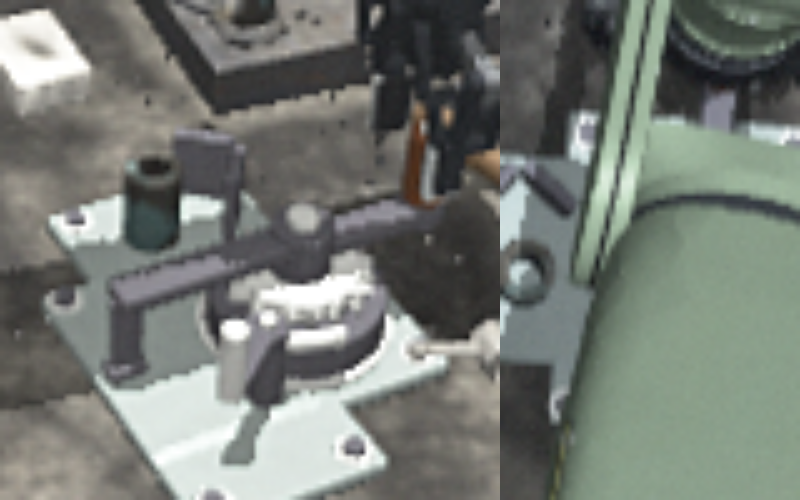

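The side crop shows the grip at (418,155) held by the finger and the white pawl tip at (315,338) standing off the wheel. I'll wind on slightly more for margin, then start easing back in an arc.

step_arm(motion="0 1 0 0 65;0 1 0 0 65;0 0 0 0 65;0 0 0 0 65;-0.4 -1 0 0.012 65;-0.76 -1.95 0 0.025 65;-0.76 -1.95 0 0.025 65;-0.76 -1.95 0 0.025 65;-0.76 -1.95 0 0.025 65;-0.76 -1.95 0 0.025 65;-0.4 -1 0 0.012 65;0 0 0 0 65")

```text
t: 14.2
position: [597.6, -40.3, 82.5]
ee_rot: [-0.001, 0.16, 0.987, -0.002]
force: [-2.9, -7.9, -1.0]
width: 0.648
grasp_force: 4.6
```

```bash
python3 go.py 514.3 -45 82 80
```

```text
shift [ 77.5 -30.8   0.7] turn -0.147 h 71.6 pos [597.6 -40.3  82.5] F [-2.9 -7.9 -1. ] j [-0.21  0.41  1.6  -0.    1.13 -1.46] w 0.65 t 14.2
```

step_arm(motion="-0.4 -1 0 0.012 65;-0.76 -1.95 0 0.025 65;-0.76 -1.95 0 0.025 65;-0.76 -1.95 0 0.025 65;-0.76 -1.95 0 0.025 65;-0.76 -1.95 0 0.025 65;-0.76 -1.95 0 0.025 65;-0.76 -1.95 0 0.025 65;-0.76 -1.95 0 0.025 65;-0.76 -1.95 0 0.025 65;-0.76 -1.95 0 0.025 65;-0.76 -1.95 0 0.025 65")

```text
t: 15.4
position: [594.9, -63.4, 82.4]
ee_rot: [-0.001, 0.3, 0.954, -0.002]
force: [-6.1, -6.1, 2.4]
width: 0.652
grasp_force: 4.0
```

```bash
python3 go.py 514.3 -45 82 80
```

```text
shift [ 76.6 -31.    0.7] turn -0.434 h 55.1 pos [594.9 -63.4  82.4] F [-6.1 -6.1  2.4] j [-0.25  0.41  1.6  -0.    1.13 -1.21] w 0.65 t 15.4
```

step_arm(motion="-0.76 -1.93 0 0.025 65;-0.76 -1.93 0 0.025 65;-0.76 -1.93 0 0.025 65;-0.76 -1.93 0 0.025 65;-0.76 -1.93 0 0.025 65;-0.76 -1.93 0 0.025 65;-0.76 -1.93 0 0.025 65;-0.76 -1.93 0 0.025 65;-0.76 -1.93 0 0.025 65;-0.76 -1.93 0 0.025 65;-0.76 -1.93 0 0.025 65;-0.4 -1 0 0.012 65")

```text
t: 16.6
position: [585.8, -85.0, 82.4]
ee_rot: [-0.002, 0.433, 0.901, -0.002]
force: [-6.0, -4.8, 3.4]
width: 0.65
grasp_force: 3.9
```

```bash
python3 go.py 514.3 -45 82 80
```

```text
shift [ 75.9 -30.8   0.7] turn -0.721 h 38.7 pos [585.8 -85.   82.4] F [-6.  -4.8  3.4] j [-0.29  0.4   1.62 -0.    1.12 -0.96] w 0.65 t 16.6
```

step_arm(motion="-0.5 -1.2 0 0.016 65;-0.5 -1.2 0 0.016 65;-0.5 -1.2 0 0.016 65;-0.5 -1.2 0 0.016 65;-0.5 -1.2 0 0.016 65;-0.5 -1.2 0 0.016 65;-0.5 -1.2 0 0.016 65;-0.5 -1.2 0 0.016 65;-0.5 -1.2 0 0.016 65;-0.5 -1.2 0 0.016 65;-0.5 -1.2 0 0.016 65;-0.5 -1.2 0 0.016 65")

```text
t: 17.8
position: [576.9, -97.2, 82.4]
ee_rot: [-0.002, 0.517, 0.856, -0.002]
force: [-6.6, -4.0, 4.9]
width: 0.65
grasp_force: 3.8
```

step_arm(motion="-0.4 -0.9 0 0.012 65;-0.4 -0.9 0 0.012 65;-0.4 -0.9 0 0.012 65;-0.4 -0.9 0 0.012 65;-0.4 -0.9 0 0.012 65;-0.4 -0.9 0 0.012 65")

```text
t: 18.4
position: [573.0, -101.5, 82.3]
ee_rot: [-0.002, 0.548, 0.837, -0.002]
force: [-7.4, -2.7, 4.6]
width: 0.654
grasp_force: 3.8
```

```bash
python3 go.py 514.3 -45 82 80
```

```text
shift [ 75.3 -31.2   0.7] turn -0.984 h 23.6 pos [ 573.  -101.5   82.3] F [-7.4 -2.7  4.6] j [-0.32  0.39  1.64 -0.    1.12 -0.73] w 0.65 t 18.4
```

step_arm(motion="-0.4 -0.9 0 0.012 65;-0.4 -0.9 0 0.012 65;-0.4 -0.9 0 0.012 65;-0.4 -0.9 0 0.012 65;-0.4 -0.9 0 0.012 65;-0.4 -0.9 0 0.012 65;-0.4 -0.9 0 0.012 65;-0.4 -0.9 0 0.012 65")

```text
t: 19.2
position: [567.9, -106.7, 82.4]
ee_rot: [-0.002, 0.587, 0.809, -0.001]
force: [-6.5, -1.5, 3.6]
width: 0.65
grasp_force: 3.1
```

step_arm(motion="-0.4 -0.9 0 0.012 65;-0.4 -0.9 0 0.012 65;-0.4 -0.9 0 0.012 65;-0.4 -0.9 0 0.012 65;-0.4 -0.9 0 0.012 65;-0.4 -0.9 0 0.012 65;-0.4 -0.9 0 0.012 65;-0.4 -0.9 0 0.012 65")

```text
t: 20.0
position: [561.8, -111.5, 82.4]
ee_rot: [-0.002, 0.625, 0.78, -0.001]
force: [-5.6, -1.1, 3.7]
width: 0.651
grasp_force: 3.0
```

```bash
python3 go.py 514.3 -45 82 80; python3 - <<'E'
from station import snapshot
import cv2
from h import *
p,d=snapshot("side");p2,_=snapshot("top")
a=cv2.resize(p[185:285,295:395,::-1],(500,500))
b=cv2.resize(p2[165:265,325:385,::-1],(300,500))
cv2.imwrite("pics/s4.png",np.hstack([a,b]))
E
```

```text
shift [ 75.2 -31.9   0.7] turn -1.177 h 12.6 pos [ 561.8 -111.5   82.4] F [-5.6 -1.1  3.7] j [-0.35  0.37  1.67 -0.    1.11 -0.57] w 0.65 t 20.0
```

View pics/s4.png

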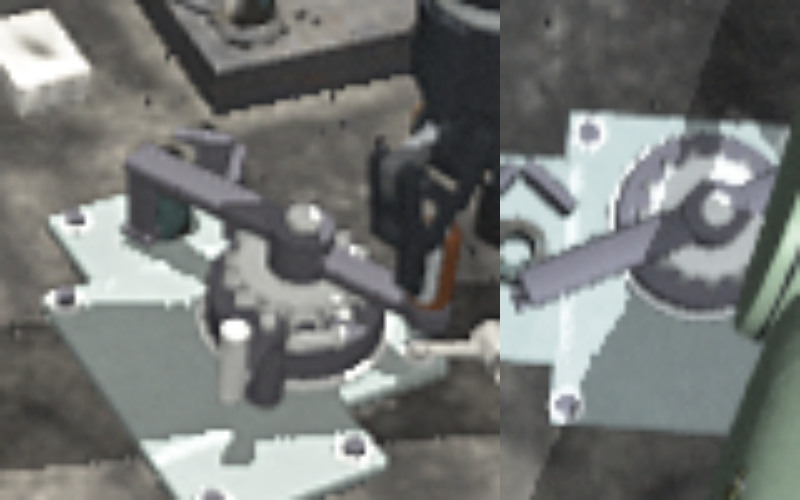

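The picture shows the swing arm's nose at (135,220) in the side crop and (525,285) in the top crop, against the pipe and sliding it. The crank force has dropped a little, so I'll keep easing.

step_arm(motion="-0.4 -0.9 0 0.012 65;-0.4 -0.9 0 0.012 65;-0.4 -0.9 0 0.012 65;-0.4 -0.9 0 0.012 65;-0.4 -0.9 0 0.012 65;-0.4 -0.9 0 0.012 65;-0.4 -0.9 0 0.012 65;-0.4 -0.9 0 0.012 65")

```text
t: 20.9
position: [555.2, -115.7, 82.4]
ee_rot: [-0.002, 0.662, 0.749, -0.001]
force: [-5.1, -0.2, 4.6]
width: 0.653
grasp_force: 3.0
```

step_arm(motion="-0.4 -0.9 0 0.012 65;-0.4 -0.9 0 0.012 65;-0.4 -0.9 0 0.012 65;-0.4 -0.9 0 0.012 65;-0.4 -0.9 0 0.012 65;-0.4 -0.9 0 0.012 65;-0.4 -0.9 0 0.012 65;-0.4 -0.9 0 0.012 65")

```text
t: 21.7
position: [551.3, -120.1, 82.7]
ee_rot: [0.001, 0.698, 0.717, 0.001]
force: [0.8, -0.5, -0.2]
width: 0.651
grasp_force: 0.0
```

step_arm(motion="-0.4 -0.9 0 0.012 65;-0.4 -0.9 0 0.012 65;-0.4 -0.9 0 0.012 65;-0.4 -0.9 0 0.012 65;-0.4 -0.9 0 0.012 65;-0.4 -0.9 0 0.012 65")

```text
t: 22.3
position: [545.1, -122.6, 82.6]
ee_rot: [0.0, 0.723, 0.691, 0.0]
force: [-0.6, 0.0, 0.5]
width: 0.652
grasp_force: 0.0
```

```bash
python3 go.py 514.3 -45 82 80
```

```text
shift [ 76.1 -34.2   0.6] turn -1.441 h -2.6 pos [ 545.1 -122.6   82.6] F [-0.6  0.   0.5] j [-0.38  0.34  1.71  0.    1.09 -0.33] w 0.65 t 22.3
```

step_arm(motion="0 -2 0 0 65;0 -2 0 0 65;0 0 0 0 65;0 0 -5 0 65;0 0 -15 0 65;0 0 -20 0 65;0 0 -25 0 65;0 0 -25 0 65;0 0 -25 0 65;-10 20 -20 0 65;-20 25 0 0 65;-20 25 0 0 65")

```text
t: 23.5
position: [610.7, -176.0, 221.2]
ee_rot: [0.002, 0.722, 0.692, 0.001]
force: [0.1, 0.3, -0.1]
width: 0.648
grasp_force: 0.0
```

step_arm(motion="-35 0 -10 0 65;-35 0 -10 0 65;-35 0 -10 0 65;-35 0 0 0 65;-20 0 0 0 65;0 0 0 0 65;0 0 0 0 65;0 0 0 0 65")

```text
t: 24.3
position: [602.0, -333.6, 247.5]
ee_rot: [-0.001, 0.722, 0.692, 0.0]
force: [-0.3, 0.8, -0.6]
width: 0.65
grasp_force: 0.0
```

```bash
python3 go.py 514.3 -45 82 80; python3 - <<'E'
from station import snapshot
import cv2
from h import *
p,d=snapshot("side");p2,_=snapshot("top")
a=cv2.resize(p[185:285,295:395,::-1],(400,400))
b=cv2.resize(p2[165:265,305:405,::-1],(400,400))
cv2.imwrite("pics/s5.png",np.hstack([a,b]))
E
```

```text
shift [284.5 -99.8 165.9] turn -1.439 h -2.4 pos [ 602.  -333.6  247.5] F [-0.3  0.8 -0.6] j [-0.63  0.44  1.21  0.    1.5  -0.59] w 0.65 t 24.3
```

View pics/s5.png

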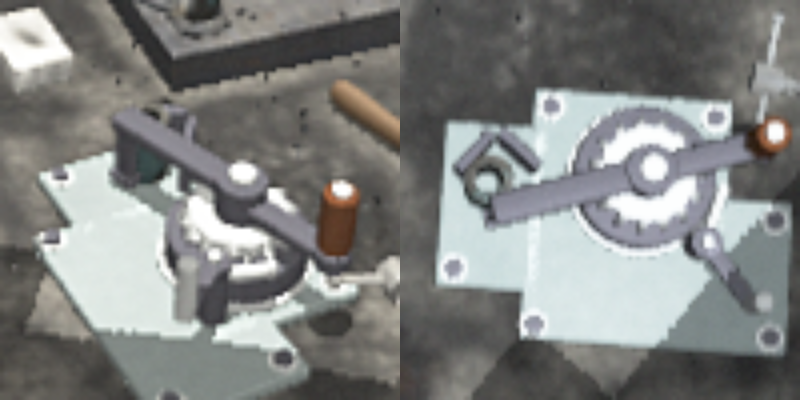

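The pipe at (487,182) in the top crop is seated in the vee with the swing arm's nose against it, the lever is thrown to (763,300), and the robot is clear.

```bash
python3 -c "from station import bot;print(bot.hand_in())"
```

```text
the job is handed in; nothing more can be done
None
```

I handed the job in at about 24 s, but got no verdict back: the lever is thrown, the pawl jumped clear, and I eased the crank back until it went slack; the last picture shows the pipe upright in the vee with the swing arm against it and the robot clear.

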